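# Press a centrifuge rotor onto its splined spindle

### The job

Pick up the blue centrifuge rotor by its yellow grip bar and put it on the steel spindle of the white mini centrifuge: turn it until the splines mesh, slide it down, and press it fully home against the sprung orange collar. Finish while still holding the rotor by its bar and pressing it fully down, so that a colleague can set the lock; do not let go, and leave the jars, the beaker and the dome lid where they stand.

Things in the scene. Friction and masses are not known exactly. Their poses are not given: they have to be found in the camera images.
- rotor: loose rotor, about 0.18 kg, upright on the bench; origin: centre of its underside, z up. Grey square hub boss 40 x 40 mm, 18 mm high; on it a blue disc 92 mm in diameter, 8 mm thick (top 26 mm above the origin) with 8 look-only holes. A cross-shaped socket opens at the boss's underside, 18 mm deep: two slots 8 mm wide, 32 mm long, along the rotor's x and y; it fits the spindle every 90 degrees.
- rotor_grip (a point): the place to grip the rotor: middle of the yellow grip bar on its axis, 49 mm above the rotor's underside; same axes as the rotor. The bar is 44 mm long along x (parallel to one socket slot), 14 mm wide along y, 34 mm high (26 to 60 mm above the underside).
- centrifuge: white fixed mini centrifuge without its lid, 170 mm (x) by 180 mm (y); origin: centre of its underside, on the bench. Deck 70 mm above the bench; on it a round bowl rim, inner radius 61 mm, reaching 86 mm above the bench. Blue stripe, black knob and green lamp (look only) on its front, -x. The spindle stands on the vertical through the origin.
- spindle_top (a point): top centre of the steel spindle, 94 mm above the bench, z up; turns with it. Four splines: two crossing bars 26 mm long, 5 mm wide, along x and y; core 9 mm thick; top 2.5 mm bevelled to a ridge. Heights of the rotor's origin on this z: about 0 unmeshed, resting on the spline tops; -8 mm meshed, meeting the raised collar; -14 mm fully home.
- spindle (a joint): angle of the spindle about the vertical in the centrifuge, rad, counter-clockwise from above; the motor's drag (about 0.08 N m) keeps it where it is against a light rub, but it turns when the meshed rotor is turned.
- collar (a joint): travel of the sprung orange collar (41 mm in diameter) around the spindle: 0 = up, 0.006 m = fully down, rotor home. The spring pushes up with 4 N at the start of the travel and 10 N at the end; the rotor's weight alone does not push it down, and it lifts the rotor when the press ends.
- jar_green: bystander: green specimen jar with a white cap, 56 mm in diameter, 50 mm high, origin under its centre
- jar_amber: bystander: amber specimen jar with a white cap, 56 mm in diameter, 50 mm high, origin under its centre
- beaker: bystander: clear beaker, 68 mm in diameter, 80 mm high, origin under its centre
- lid_dome: bystander: grey dome lid of the centrifuge lying on the bench, 140 mm in diameter, 57 mm high, origin under its centre
Mind the look-alikes: they are no part of the job. Of the things like the rotor, leave any that is pink; of the rest the larger one is meant.

How it is judged:
By the outcome, as a careful person would: the job done as asked, in the order asked, and still so for the second after the job is handed in, while the arm keeps its last pose, push and grip.
It also fails if it takes over 38 s, if anything falls off the work surface, if the arm or the gripper's body presses on something with over 40 N, if the wrist force passes 120 N, or if a joint passes its speed limit or range.

### The arm

A 7-joint arm with a two-finger parallel gripper is mounted at the origin on the work surface. World frame = base frame: x ahead of the robot, y to its left, z up, the work surface at z = 0. Lengths are in m, angles in rad, forces in N, time in s.
With the tool pointing down it reaches from about 0.4 to 0.85 m from the base axis. Payload 10.4 kg.
Tool frame: the origin (TCP) lies at the very end of the fingers, on their centre line; the grasp point (between the pads) lies 19 mm behind it; z points along the fingers, y is the line along which they close (so a half turn about z gives the same grasp; the last joint's range is limited). The gripper opens to 85 mm and grips with 20 to 120 N. Pads are 22 mm wide; open, the fingers measure 114 mm over their backs; the gripper's body (76 mm by 85 mm) begins 54 mm behind the grasp point. The pads swing forward as they close: fully open they stand 13 mm farther back than shut.
Start: joints at [1.08, 0.332, -0.065, 1.46, 0.022, 1.35, -0.088], TCP at [0.282, -0.558, 0.231] pointing down, gripper open.
Joint ranges: [-2.6, 2.6], [-0.5, 2.12], [-1.47, 1.34], [0.16, 2.42], [-1.27, 4.41], [0.06, 2.06], [-2.6, 2.6]. Speed limits (rad/s): [2.22, 2.22, 2.79, 2.79, 3.14, 3.14, 3.14].

### API

Orientations are given as a unit quaternion [x, y, z, w].
In Python, from workcell import manip, vision, order gives the robot as it stands. The module is installed in compiled form; this text tells all that it offers.
- The arm moves only by the tool move_arm, never from a script. Its argument "motion" is a list of rows, each a list of 3 entries, a list of its own where there are three numbers: the shift along the tool's x, y, z scaled (see below), then the turn, a rotation vector about the tool's x, y, z scaled (see below), then the opening, from -1 (shut) to 1 (fully open). In form: [[[dx, dy, dz], [wx, wy, wz], hand], ...]. A call has 1 to 12 rows; each row shifts and turns the commanded pose from where the row before left it, along the tool's axes as they then stand; what a row does not reach is not made up. The controller multiplies each number of a shift by 0.75 m and each number of a turn by pi/4 rad. A row lasts 1/10 s, in which the tool goes at most 50 mm and 8.59 degrees, less where a joint would pass 70% of its speed; a pose out of reach is approached as far as the arm can. A call with a number of a shift or a turn outside -1 to 1 is refused whole. A call with a gripper value outside its range is refused whole. The fingers move at their own pace and stop on an object; "newtons" is the grip in N (left out, the last holds). Time passes only in rows, so rows that do not move let the fingers close. It gives the time, the measured TCP pose, the force, the opening and the grip force at its end, in the units of the state.
- manip.get_obs(): the state, without advancing time (a new reading comes with each control period).
- vision.camera(name): name is "side" or "top" or "wrist"; returns a dict with "pixels" (480x640x3 uint8, red, green, blue), "fx", "fy", "cx", "cy" (pixels), "k1" (the pictures are not rectified: a ray, as slopes to the right and down, at radius r is drawn at 1 + k1 r^2 times it, then the intrinsics apply), "R" (3x3) and "t" (3): a world point X has camera coordinates R X + t. Camera axes: x right, y down, z forward; pixel columns grow to the right and rows downward; lengths in m; the calibration is good to about 2 mm. A picture is of the moment at which its call begins. There is no depth.
- order.hand_in(): hands the job in; it is judged then, once.
The state is a dict: "clock": time; "joint_pos": joint angles; "joint_velocities": joint speeds; "tau": joint torques, N m; "position": TCP position; "ee_rot": TCP orientation; "ft_force": force on the tool from outside, world axes, zero at the start; "torque": the same for the moment, N m; "grip_width": opening from 0.0 (shut) to 1.0 (fully open); "grasp_force": force on a finger pad.
Only numpy, scipy, OpenCV 4.12 (cv2) and the standard library are available. Lean on these libraries where they do the work, as an engineer would, in place of code of your own. Each camera call takes 0.05 s, during which the arm holds its last target. There are 200 camera calls.

## Working session

There is one attempt and no reset: what is moved stays moved. The work goes in short steps, Python scripts to look and compute and a tool call to move; the robot and the scene stay as the last step left them, time stands still between calls to the robot, and variables do not carry over. Pictures are saved under pics/ and viewed, at most 10 in all, crops included, and the job is handed in when it is done.

Besides the shell and the picture viewer there is one more tool, called after ">>>" as name(argument=value, ...), one argument or row to a line, values as JSON. move_arm: Moves the arm, as the interface text tells. Its arguments: {"type":"object","properties":{"motion":{"type":"array"},"newtons":{"type":"number"}},"required":["motion"]}

```bash
mkdir -p pics; python3 - <<'E'
from workcell import manip,vision
import cv2,pickle
d={}
for n in("top","side"):
    c=vision.camera(n);d[n]=c;cv2.imwrite(f"pics/{n}0.png",c["pixels"][:,:,::-1])
    print(n,c["fx"],c["cx"],c["cy"],c["k1"],c["R"],c["t"])
pickle.dump(d,open("cams.pkl","wb"))
o=manip.get_obs();print(o)
E
```

```text
top 578.8831004276536 317.84296113893816 231.7337817005634 -0.1244584176116931 [[ 0.00476158 -0.99994921  0.00888281]
 [-0.99536665 -0.00559246 -0.09598932]
 [ 0.09603412 -0.00838459 -0.99534273]] [0.10090372 0.60652051 1.32172842]
side 495.49093162922014 319.8607568497547 234.17738934743133 -0.11276470363380643 [[-0.76928899 -0.63884066  0.00877787]
 [-0.4650334   0.55046425 -0.69334915]
 [ 0.43810773 -0.53746788 -0.72054833]] [0.51828656 0.26997912 0.97043902]
{'clock': 0.1, 'joint_pos': array([ 1.08041132,  0.33278982, -0.0646912 ,  1.46086027,  0.02159999,
        1.3498857 , -0.08847451]), 'joint_velocities': array([ 0.0003486 , -0.00082428, -0.00149744, -0.00299862, -0.00063213,
        0.000913  , -0.00099202]), 'tau': array([ 1.09559791e-03, -6.26747131e+01,  4.89925523e-02, -3.92432106e+01,
        1.62815710e-02,  6.90066721e-03,  2.38344853e-05]), 'position': array([ 0.28166203, -0.55756293,  0.23060583]), 'ee_rot': array([ 9.72767206e-01,  2.31783463e-01, -1.73249728e-04, -5.99368291e-04]), 'ft_force': array([ 0.00521146, -0.23643175, -0.66752979]), 'torque': array([-0.0385211 , -0.02048762, -0.05279949]), 'grasp_force': 0.0, 'grip_width': 1.0007703356151436}
```

View pics/top0.png

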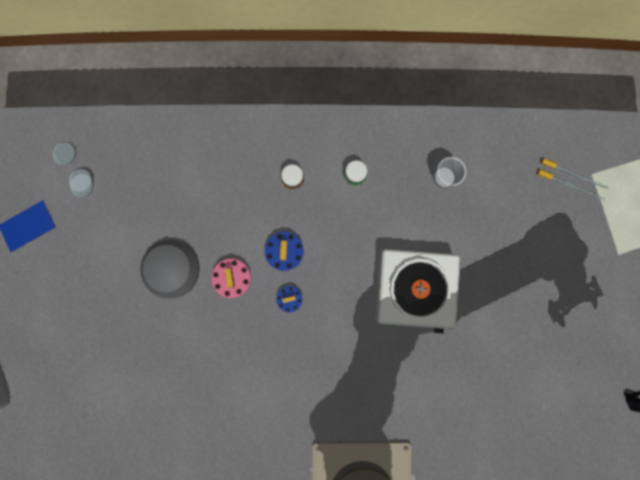

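View pics/side0.png

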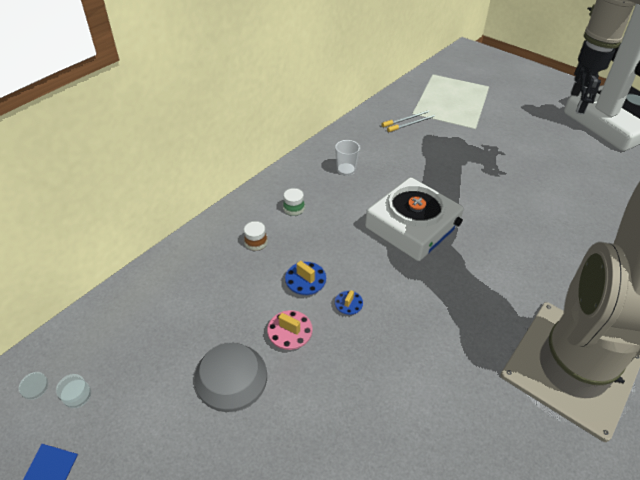

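Candidates in the top view: large blue rotor (284,250), small blue rotor (289,298) and pink rotor (231,277). Pink is excluded and the larger blue one is meant, so the target is (284,250). I'll confirm it in a crop and measure it.

```bash
cat > h.py <<'E'
import numpy as np,cv2,pickle
def ray(c,uv):
    uv=np.atleast_2d(np.asarray(uv,float));K=np.array([[c["fx"],0,c["cx"]],[0,c["fy"],c["cy"]],[0,0,1]])
    # invert p = s(1+k1 r^2)
    d=(uv-[c["cx"],c["cy"]])/[c["fx"],c["fy"]];s=d.copy()
    for _ in range(30): s=d/(1+c["k1"]*(s**2).sum(1,keepdims=True))
    v=np.c_[s,np.ones(len(s))]@c["R"]; o=-c["R"].T@c["t"]
    return o,v
def at_z(c,uv,z):
    o,v=ray(c,uv); return o+v*((z-o[2])/v[:,2])[:,None]
def proj(c,X):
    p=np.atleast_2d(X)@c["R"].T+c["t"];s=p[:,:2]/p[:,2:];s=s*(1+c["k1"]*(s**2).sum(1,keepdims=True))
    return s*[c["fx"],c["fy"]]+[c["cx"],c["cy"]]
def two(a,ua,b,ub):
    (o1,v1),(o2,v2)=ray(a,ua),ray(b,ub);v1=v1[0];v2=v2[0]
    t=np.linalg.lstsq(np.c_[v1,-v2],o2-o1,rcond=None)[0];p,q=o1+t[0]*v1,o2+t[1]*v2
    return (p+q)/2,np.linalg.norm(p-q)
def blob(c,box,lo,hi):
    x0,y0,x1,y1=box;h=cv2.cvtColor(c["pixels"],cv2.COLOR_RGB2HSV)
    m=np.zeros(h.shape[:2],np.uint8);m[y0:y1,x0:x1]=cv2.inRange(h,lo,hi)[y0:y1,x0:x1]
    return np.argwhere(m)[:,::-1].astype(float)
E
python3 - <<'E'
from h import *
d=pickle.load(open("cams.pkl","rb"));T,S=d["top"],d["side"]
Y=((15,90,90),(35,255,255));B=((105,120,50),(130,255,255));O=((3,150,100),(14,255,255))
for n,c,bb,sb in(("top",T,(260,225,308,275),(400,270,440,310)),("side",S,(280,255,330,300),(400,190,432,216))):
    y=blob(c,bb,*Y);b=blob(c,bb,*B);o=blob(c,sb,*O)
    print(n,len(y),len(b),len(o))
    yc=y.mean(0);print("yellow",yc,at_z(c,yc,.05))
    al=np.r_[y,b].astype(np.float32);e=cv2.fitEllipse(cv2.convexHull(al));print("disc",e,at_z(c,e[0],.026))
    w=at_z(c,y,.06)[:,:2];u,s,v=np.linalg.svd(w-w.mean(0),full_matrices=False);print("bar dir",v[0],np.degrees(np.arctan2(v[0,1],v[0,0])),s)
    e=cv2.fitEllipse(cv2.convexHull(o.astype(np.float32)));print("collar",e,at_z(c,e[0],.086))
P=[]
for c,x,y in((T,284,250),(T,420,289),(S,305,278),(S,417,204)):
    im=c["pixels"][y-28:y+28,x-28:x+28,::-1];P.append(cv2.resize(im,(290,290),interpolation=cv2.INTER_CUBIC))
cv2.imwrite("pics/crop1.png",np.vstack([np.hstack(P[:2]),np.hstack(P[2:])]))
E
```

```text
top 119 886 218
yellow [283.02521008 249.94117647] [[0.56161732 0.18373237 0.05      ]]
disc ((283.5946044921875, 250.49636840820312), (38.1837043762207, 38.37504196166992), 2.350768804550171) [[0.56187671 0.18363209 0.026     ]]
bar dir [-0.99863164  0.0522957 ] 177.00230978098935 [0.13245752 0.04460562]
collar ((420.4476318359375, 288.6526794433594), (18.552438735961914, 18.885007858276367), 1.193305492401123) [[ 0.47438036 -0.12461939  0.086     ]]
side 243 709 117
yellow [305.14403292 271.20164609] [[0.55797714 0.19015914 0.05      ]]
disc ((305.1261291503906, 277.6653137207031), (33.44483947753906, 40.50092697143555), 90.76708984375) [[0.55911909 0.18937591 0.026     ]]
bar dir [-0.94116897  0.33793634] 160.2488054030895 [0.23874244 0.12020871]
collar ((416.75885009765625, 202.57676696777344), (12.660562515258789, 17.47940444946289), 103.22602844238281) [[ 0.47290775 -0.12001493  0.086     ]]
```

View pics/crop1.png

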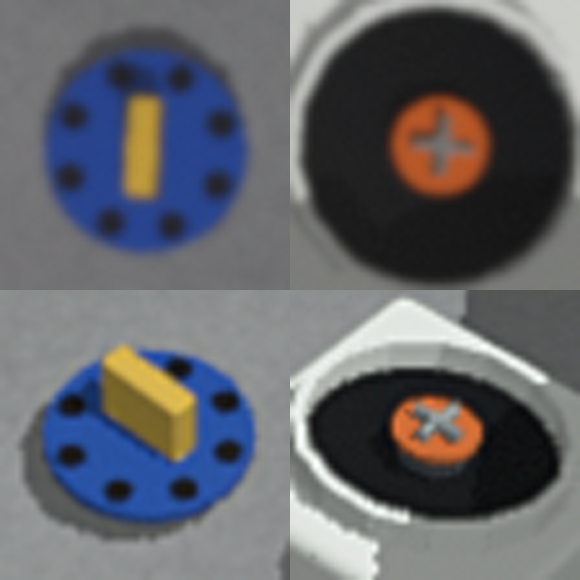

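The crop shows the target clearly: a large blue disc with 8 holes and the yellow bar nearly along world x. The spindle cross is also near the world axes, at (420,289). I'll hover over the rotor for a closer wrist view.

>>> move_arm(
  motion=[
    [[0,0,0],[0,0,0.166],1],
    [[0,0,0],[0,0,0.166],1],
    [[0,0,0],[0,0,0.166],1],
    [[0,0,0],[0,0,0.166],1],
    [[0.016,-0.0505,0.002],[0,0,0],1],
    [[0.016,-0.0505,0.002],[0,0,0],1],
    [[0.016,-0.0505,0.002],[0,0,0],1],
    [[0.016,-0.0505,0.002],[0,0,0],1],
    [[0.016,-0.0505,0.002],[0,0,0],1],
    [[0.016,-0.0505,0.002],[0,0,0],1],
    [[0.016,-0.0505,0.002],[0,0,0],1],
    [[0.016,-0.0505,0.002],[0,0,0],1],
  ],
)

```text
clock: 1.3
position: [0.3941, -0.2588, 0.2191]
ee_rot: [1.0, -0.027, -0.0, 0.0]
ft_force: [1.2, 0.2, 0.2]
grip_width: 0.996
grasp_force: 0.0
```

>>> move_arm(
  motion=[
    [[0.016,-0.0505,0.002],[0,0,0],1],
    [[0.016,-0.0505,0.002],[0,0,0],1],
    [[0.016,-0.0505,0.002],[0,0,0],1],
    [[0.016,-0.0505,0.002],[0,0,0],1],
    [[0.016,-0.0505,0.002],[0,0,0],1],
    [[0.016,-0.0505,0.002],[0,0,0],1],
    [[0.016,-0.0505,0.002],[0,0,0],1],
    [[0.016,-0.0505,0.002],[0,0,0],1],
    [[0.016,-0.0505,0.002],[0,0,0],1],
    [[0.016,-0.0505,0.002],[0,0,0],1],
    [[0.016,-0.0505,0.002],[0,0,0],1],
    [[0.016,-0.0505,0.002],[0,0,0],1],
  ],
)

```text
clock: 2.5
position: [0.5625, 0.1869, 0.2009]
ee_rot: [1.0, -0.027, -0.0, 0.0]
ft_force: [1.6, -0.9, 0.4]
grip_width: 1.003
grasp_force: 0.0
```

>>> move_arm(
  motion=[
    [[0,0,0],[0,0,0],1],
    [[0,0,0],[0,0,0],1],
  ],
)

```text
clock: 2.7
position: [0.5618, 0.1865, 0.2005]
ee_rot: [1.0, -0.026, -0.001, 0.0]
ft_force: [0.1, -0.4, -0.1]
grip_width: 1.004
grasp_force: 0.0
```

```bash
python3 - <<'E'
from h import *
from workcell import manip,vision
c=vision.camera("wrist");o=manip.get_obs();print(o["position"],o["ee_rot"],o["joint_pos"])
pickle.dump(c,open("w1.pkl","wb"));im=c["pixels"][:,:,::-1].copy();cv2.imwrite("pics/w1.png",im)
B=((105,120,50),(130,255,255));Y=((15,90,90),(35,255,255))
y=blob(c,(0,0,640,480),*Y);print(len(y),y.mean(0),proj(c,[[.562,.184,.06],[.562,.184,.026],o["position"]]),-c["R"].T@c["t"])
E
```

```text
[0.56197371 0.18508607 0.20077749] [ 9.99638213e-01 -2.68907540e-02 -4.52286538e-04  3.53499706e-04] [ 0.11040802  0.34310866 -0.62640061  1.5677014   0.20637258  1.29893144
 -2.16872305]
1988 [286.14486922 262.49346076] [[319.17102667 226.92374019]
 [318.8425472  219.11230313]
 [319.62872793 294.79036572]] [0.62559614 0.18341509 0.34340417]
```

View pics/w1.png

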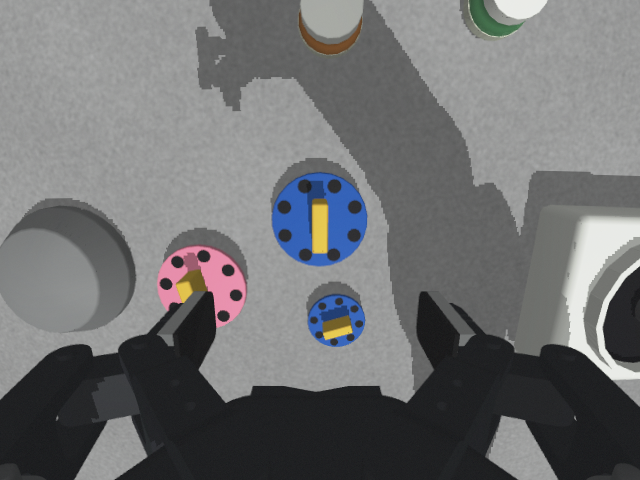

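The wrist view shows the large blue rotor at (320,219), with its bar at about (320,226). The pink (202,285) and small (336,320) rotors are clear of it. I'll compute the exact offset from this image.

```bash
python3 - <<'E'
from h import *
c=pickle.load(open("w1.pkl","rb"))
B=((105,120,50),(130,255,255));Y=((15,150,170),(35,255,255))
bx=(265,165,375,272)
b=np.r_[blob(c,bx,*B),blob(c,bx,(15,90,90),(35,255,255))].astype(np.float32)
h=cv2.convexHull(b)[:,0];w=at_z(c,h,.026)[:,:2]
(cx,cy),r=cv2.minEnclosingCircle((w*1000).astype(np.float32));print("disc",cx,cy,r, cv2.fitEllipse((w*1000).astype(np.float32)))
y=blob(c,bx,*Y);print(len(y));w=at_z(c,y,.06)[:,:2].astype(np.float32)*1000
print("bar top",cv2.minAreaRect(w)); u,s,v=np.linalg.svd(w-w.mean(0),full_matrices=False);print(v[0],np.degrees(np.arctan(v[0,1]/v[0,0])))
E
```

```text
disc 560.76904296875 183.7604522705078 45.44684982299805 ((560.7828369140625, 183.79815673828125), (90.39791107177734, 90.610595703125), 96.5992660522461)
722
bar top ((560.6578979492188, 183.8168182373047), (12.789804458618164, 42.19449996948242), 86.81548309326172)
[-0.99855995  0.05364678] -3.0752103
```

>>> move_arm(
  motion=[
    [[-0.0007,0.0027,0.03],[0,0,0],1],
    [[0,0,0.04],[0,0,0],1],
    [[0,0,0.04],[0,0,0],1],
    [[0,0,0.04],[0,0,0],1],
    [[0,0,0.03],[0,0,0],1],
    [[0,0,0.02],[0,0,0],1],
    [[0,0,0.015],[0,0,0],1],
    [[0,0,0.009],[0,0,0],1],
    [[0,0,0],[0,0,0],1],
    [[0,0,0],[0,0,0],1],
  ],
)

```text
clock: 3.75
position: [0.5621, 0.1838, 0.0341]
ee_rot: [1.0, -0.027, 0.001, -0.0]
ft_force: [0.4, 0.6, 0.1]
grip_width: 1.002
grasp_force: 0.0
```

```bash
python3 - <<'E'
from h import *
from workcell import manip,vision
o=manip.get_obs();print(o["position"],o["ee_rot"],o["ft_force"])
E
```

```text
[0.56206715 0.18381643 0.0341206 ] [ 9.99638580e-01 -2.68764720e-02  5.86851441e-04 -1.43084927e-04] [0.40708003 0.56048609 0.10489762]
```

>>> move_arm(
  motion=[
    [[-0.0013,0,0.003],[0,0,0],1],
    [[0,0,0],[0,0,0],-1],
    [[0,0,0],[0,0,0],-1],
    [[0,0,0],[0,0,0],-1],
    [[0,0,0],[0,0,0],-1],
    [[0,0,0],[0,0,0],-1],
    [[0,0,0],[0,0,0],-1],
    [[0,0,0],[0,0,0],-1],
  ],
  newtons=60,
)

```text
clock: 4.55
position: [0.5607, 0.1837, 0.0312]
ee_rot: [1.0, -0.027, 0.0, 0.0]
ft_force: [-0.6, -1.4, 2.9]
grip_width: 0.154
grasp_force: 58.7
```

>>> move_arm(
  motion=[
    [[0,0,-0.02],[0,0,0],-1],
    [[0,0,-0.04],[0,0,0],-1],
    [[0,0,-0.04],[0,0,0],-1],
    [[0,0,-0.04],[0,0,0],-1],
    [[0,0,-0.04],[0,0,0],-1],
    [[0,0,-0.02],[0,0,0],-1],
  ],
)

```text
clock: 5.15
position: [0.5613, 0.1843, 0.1846]
ee_rot: [1.0, -0.027, 0.002, -0.001]
ft_force: [0.4, 0.1, -0.9]
grip_width: 0.154
grasp_force: 58.6
```

>>> move_arm(
  motion=[
    [[-0.022,0.0443,0],[0,0,0],-1],
    [[-0.022,0.0443,0],[0,0,0],-1],
    [[-0.022,0.0443,0],[0,0,0],-1],
    [[-0.022,0.0443,0],[0,0,0],-1],
    [[-0.022,0.0443,0],[0,0,0],-1],
    [[-0.022,0.0443,0],[0,0,0],-1],
    [[0,0,0],[0,0,0],-1],
    [[0,0,0],[0,0,0],-1],
    [[0,0,0],[0,0,0],-1],
  ],
)

```text
clock: 6.05
position: [0.4512, -0.0091, 0.1811]
ee_rot: [1.0, -0.026, 0.0, -0.0]
ft_force: [0.8, -0.1, -1.9]
grip_width: 0.153
grasp_force: 58.9
```

```bash
python3 - <<'E'
from h import *
from workcell import manip,vision
c=vision.camera("wrist");o=manip.get_obs();print(o["position"],o["ee_rot"],o["ft_force"],o["grip_width"])
pickle.dump(c,open("w2.pkl","wb"));im=c["pixels"][:,:,::-1].copy()
u=proj(c,[.4744,-.1246,.09])[0];print(u)
b=blob(c,(int(u[0])-80,int(u[1])-80,min(640,int(u[0])+80),int(u[1])+80),(3,150,100),(14,255,255));print(len(b))
e=cv2.fitEllipse(cv2.convexHull(b.astype(np.float32)));print(e,at_z(c,e[0],.086))
x,y=map(int,e[0]);x=min(x,599)
cr=cv2.resize(im[y-40:y+40,x-40:x+40],(480,480),interpolation=cv2.INTER_CUBIC)
cv2.imwrite("pics/w2.png",np.hstack([cv2.resize(im,(320,240)).repeat(1,0) if 0 else cv2.copyMakeBorder(cv2.resize(im,(320,240)),0,240,0,0,0),cr]));print("crop origin",x-40,y-40)
E
```

```text
[ 0.4512777  -0.00893021  0.18106312] [ 9.99663173e-01 -2.59520887e-02  2.47398323e-05 -1.71479327e-04] [-0.39461281  1.90312273 -1.40257046] 0.15394645833845108
[478.72844731 202.52107433]
1920
((475.58349609375, 203.55438232421875), (54.511993408203125, 60.284847259521484), 46.76856231689453) [[ 0.47307047 -0.12426114  0.086     ]]
crop origin 435 163
```

View pics/w2.png

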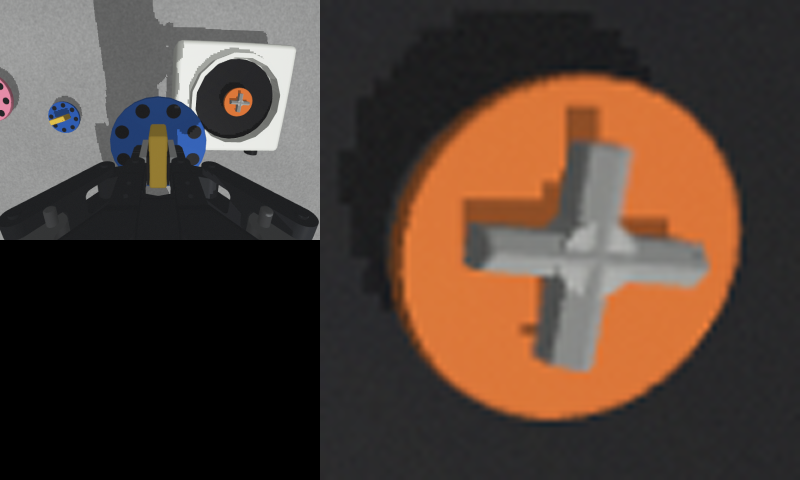

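The rotor is held square. The spindle cross centre is near crop (593,253), rotated a few degrees clockwise. I'll fit the cross pose and the held disc by silhouette.

```bash
cat > fit.py <<'E'
from h import *
from scipy.optimize import minimize
def spl(c,x,y,th,box,k=6):
    x0,y0,x1,y1=box;m=np.zeros(((y1-y0)*k,(x1-x0)*k),np.uint8)
    R=np.array([[np.cos(th),-np.sin(th)],[np.sin(th),np.cos(th)]])
    for a in(0,1):
        pts=[[sx*.013,sy*.0025,z] for sx in(-1,1) for sy in(-1,1) for z in(.086,.0915)]+[[sx*.013,0,.094] for sx in(-1,1)]
        P=np.array(pts)
        if a:P=P[:,[1,0,2]]
        W=np.c_[P[:,:2]@R.T+[x,y],P[:,2]]
        h=cv2.convexHull(((proj(c,W)-[x0,y0]+.5)*k).astype(np.float32)).astype(np.int32);cv2.fillConvexPoly(m,h,255)
    return m
def fit_spindle(c,x,y,th):
    u=proj(c,[x,y,.09])[0].astype(int);box=(u[0]-25,u[1]-25,u[0]+25,u[1]+25)
    im=c["pixels"][box[1]:box[3],box[0]:box[2]]
    big=cv2.resize(im,None,fx=6,fy=6,interpolation=cv2.INTER_CUBIC);s=cv2.cvtColor(big,cv2.COLOR_RGB2HSV)
    t=((s[...,1]<110)&(s[...,2]>45)).astype(float)
    f=lambda p:1-((t>0)&(spl(c,*(p*[1e-3,1e-3,1e-2]),box)>0)).sum()/((t>0)|(spl(c,*(p*[1e-3,1e-3,1e-2]),box)>0)).sum()
    best=min((minimize(f,[x*1e3,y*1e3,th0*100],method="Nelder-Mead",options=dict(initial_simplex=np.array([[x*1e3,y*1e3,th0*100]]*4)+np.vstack([[0,0,0],np.diag([2.,2,8])]))) for th0 in(th-.1,th,th+.1)),key=lambda r:r.fun)
    return best.x*[1e-3,1e-3,1e-2],best.fun
E
python3 - <<'E'
from fit import *
c=pickle.load(open("w2.pkl","rb"))
p,e=fit_spindle(c,.4735,-.1243,-.05);print("wrist spindle",p,np.degrees(p[2]),e)
# held disc: blue outline, far (upper) arc of the top face
b=blob(c,(180,150,440,340),(100,100,30),(130,255,255)).astype(np.float32)
h=cv2.convexHull(b)[:,0];a=h[h[:,1]<285]
w=at_z(c,a,.176)[:,:2]
A=np.c_[2*w,np.ones(len(w))];s=np.linalg.lstsq(A,(w**2).sum(1),rcond=None)[0];print("disc",s[:2],np.sqrt(s[2]+s[:2]@s[:2]))
f=minimize(lambda q:((np.hypot(*(w-q/1e3).T)-.0455)**2).sum()*1e6,s[:2]*1e3);print(f.x,f.fun/len(w))
E
```

```text
wrist spindle [ 0.4724496  -0.12490056 -0.12010602] -6.881568304882176 0.07261194341276134
disc [ 0.45199011 -0.0088758 ] 0.04510524068669512
[451.49964225  -8.91231536] 0.04425560094290672
```

>>> move_arm(
  motion=[
    [[0.009,0.038,0],[0,0,0],-1],
    [[0.009,0.038,0],[0,0,0],-1],
    [[0.009,0.038,0],[0,0,0],-1],
    [[0.009,0.039,0],[0,0,0],-1],
    [[0,0,0],[0,0,0.087],-1],
    [[0,0,0.03],[0,0,0],-1],
    [[0,0,0.025],[0,0,0],-1],
    [[0,0,0],[0,0,0],-1],
    [[0,0,0],[0,0,0],-1],
    [[0,0,0],[0,0,0],-1],
    [[0,0,0],[0,0,0],-1],
  ],
)

```text
clock: 7.2
position: [0.4725, -0.126, 0.1408]
ee_rot: [0.998, -0.061, 0.001, 0.0]
ft_force: [-0.5, 0.0, -0.7]
grip_width: 0.157
grasp_force: 59.0
```

```bash
python3 - <<'E'
from h import *
from workcell import manip,vision
P=[];Q=[]
for _ in range(3):
    c=vision.camera("wrist");o=manip.get_obs();P.append(o["position"]);Q.append(2*np.arctan2(o["ee_rot"][1],o["ee_rot"][0]))
print(np.array(P),np.degrees(Q),o["ft_force"])
b=blob(c,(180,150,440,340),(100,100,30),(130,255,255)).astype(np.float32)
h=cv2.convexHull(b)[:,0];a=h[h[:,1]<285];w=at_z(c,a,P[-1][2]-.0312+.026)[:,:2]
from scipy.optimize import minimize
f=minimize(lambda q:((np.hypot(*(w-q/1e3).T)-.0455)**2).sum()*1e6,P[-1][:2]*1e3);print("disc",f.x,f.fun/len(w))
s=vision.camera("side");cv2.imwrite("pics/s2.png",cv2.resize(s["pixels"][150:270,350:490,::-1],(700,600),interpolation=cv2.INTER_CUBIC))
E
```

```text
[[ 0.47238291 -0.1260404   0.14068194]
 [ 0.47220497 -0.12610008  0.14048065]
 [ 0.47206871 -0.12609573  0.14034031]] [-6.97782911 -6.98710157 -6.98874818] [ 0.15845795 -0.40144019 -0.69797301]
disc [ 472.77852814 -125.86673626] 0.048166351152850354
```

View pics/s2.png

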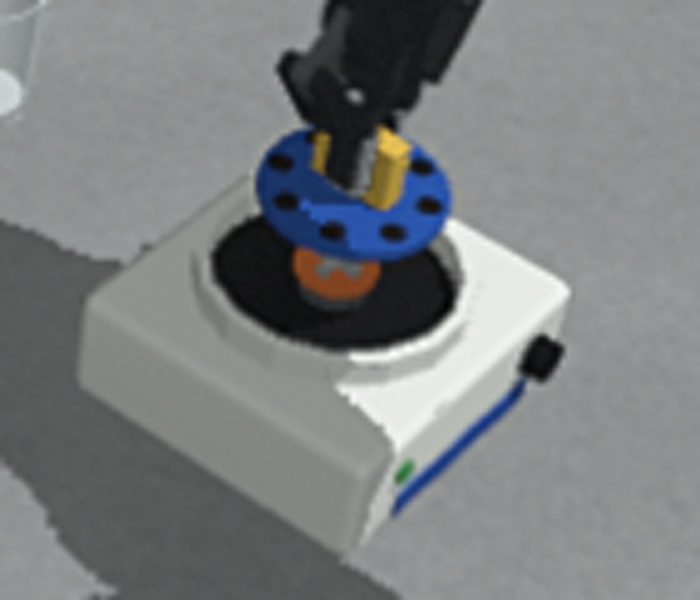

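The side view shows the rotor above the spindle at crop (337,270), with about 15 mm to go. I'll correct y by 1 mm and lower slowly.

>>> move_arm(
  motion=[
    [[0,-0.0014,0.006],[0,0,0],-1],
    [[0,0,0.006],[0,0,0],-1],
    [[0,0,0.004],[0,0,0],-1],
    [[0,0,0.004],[0,0,0],-1],
    [[0,0,0.004],[0,0,0],-1],
    [[0,0,0.004],[0,0,0],-1],
    [[0,0,0],[0,0,0],-1],
    [[0,0,0],[0,0,0],-1],
  ],
)

```text
clock: 8.2
position: [0.472, -0.125, 0.1188]
ee_rot: [0.998, -0.061, 0.0, 0.0]
ft_force: [0.1, 0.1, -1.0]
grip_width: 0.151
grasp_force: 59.0
```

It meshed without any force. Now I'll press home.

>>> move_arm(
  motion=[
    [[0,0,0.003],[0,0,0],-1],
    [[0,0,0.003],[0,0,0],-1],
    [[0,0,0.003],[0,0,0],-1],
    [[0,0,0.002],[0,0,0],-1],
    [[0,0,0],[0,0,0],-1],
    [[0,0,0],[0,0,0],-1],
    [[0,0,0],[0,0,0],-1],
  ],
)

```text
clock: 8.9
position: [0.4723, -0.1251, 0.1113]
ee_rot: [0.998, -0.061, 0.0, 0.0]
ft_force: [-2.7, 0.2, 8.2]
grip_width: 0.15
grasp_force: 60.6
```

>>> move_arm(
  motion=[
    [[0,0,0.0015],[0,0,0],-1],
    [[0,0,0.0015],[0,0,0],-1],
    [[0,0,0],[0,0,0],-1],
    [[0,0,0],[0,0,0],-1],
    [[0,0,0],[0,0,0],-1],
  ],
  newtons=80,
)

```text
clock: 9.4
position: [0.4727, -0.1252, 0.1108]
ee_rot: [0.998, -0.061, 0.001, 0.001]
ft_force: [-10.4, 2.7, 28.3]
grip_width: 0.15
grasp_force: 85.6
```

>>> move_arm(
  motion=[
    [[0,0,-0.0006],[0,0,0],-1],
    [[0,0,0],[0,0,0],-1],
    [[0,0,0],[0,0,0],-1],
    [[0,0,0],[0,0,0],-1],
    [[0,0,0],[0,0,0],-1],
  ],
)

```text
clock: 9.9
position: [0.4726, -0.1252, 0.1109]
ee_rot: [0.998, -0.061, 0.001, 0.001]
ft_force: [-8.9, 1.3, 24.7]
grip_width: 0.152
grasp_force: 84.5
```

```bash
python3 - <<'E'
from h import *
from workcell import manip,vision
s=vision.camera("side");o=manip.get_obs();print(o["position"],o["ft_force"],o["torque"],o["grasp_force"])
cv2.imwrite("pics/s3.png",cv2.resize(s["pixels"][150:270,350:490,::-1],(700,600),interpolation=cv2.INTER_CUBIC))
E
```

```text
[ 0.47262046 -0.12516546  0.11090445] [-8.05247959  2.19621209 23.89467937] [ 0.49008069  2.18963454 -0.02072778] 84.52447056770325
```

View pics/s3.png

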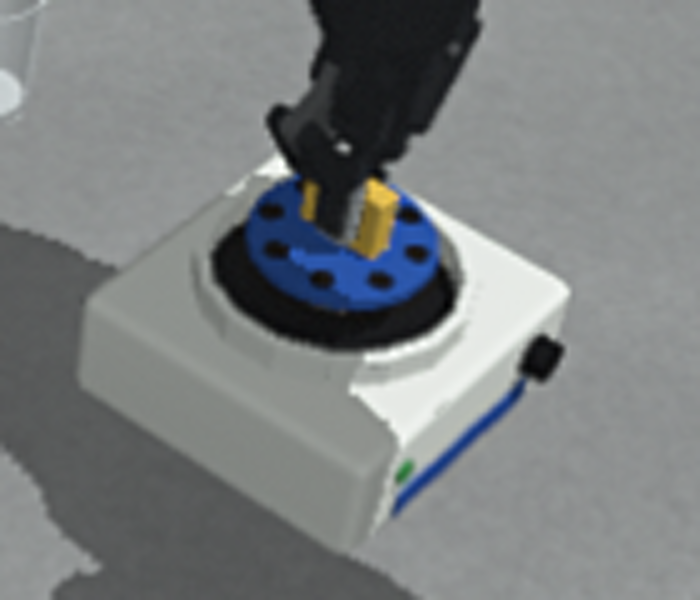

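The rotor sits level and down over the spindle (crop (343,245)), still gripped. The press of about 24 N is well above the spring's 10 N, and z has stopped at the home height. Handing in.

```bash
python3 -c "
from workcell import order
print(order.hand_in())"
```

```text
the job is handed in; nothing more can be done
None
```

The job is handed in: the large blue rotor is meshed on the spindle and, judging by the hard stop at the home height, fully down against the collar, still gripped by its bar and pressed with about 24 N after about 10 s on the clock.

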